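# Reseat a board in a push-latch test fixture

## Task

The circuit board under the windowed cover of one test fixture has come up off its contacts. Press the front of that cover down and let go so that it pops fully open, push the board down until it is fully home, then push the cover down again and press it until it latches and stays shut by itself. Work gently with the fingertips only: grip and lift nothing, leave the fixture with the solid cover shut, and leave the loose things where they are.

Things in the scene. Friction and masses are not known exactly. Their poses are not given: they have to be found in the camera images.
- fixture: The fixture to work on, the one whose cover has a clear window: dark body 130 wide (y) x 120 deep (x) x 55 mm high on an aluminium plate 190 x 160 x 14 mm, fixed to the bench. Origin: centre of the plate's underside. Its -x side is the front, facing the robot within 15 degrees. The body is an open well, inside x -36 to +44, y -56 to +56 mm, rim 55 mm up.
- fixture_cover (a joint): Angle (rad) of the windowed cover, hinged at its far side along y: 0 latched, grows as it opens, 1.75 fully open, -0.058 pressed to its stop. Push-push latch: press the pad 6.5 mm to the stop and let go; if latched, a spring then swings it fully open in about 2 s; if pushed shut from open, it comes back to 0 and stays latched. A half press may catch midway: press again, fully.
- fixture_hinge (a point): Middle of the cover's hinge axis, 68 mm above the bench, 60 mm beyond the fixture's centre (fixed; axes as the fixture's). The cover is a plate 120 mm wide, 8 mm thick, with its middle plane on the axis and its front edge 128 mm from it. Fully open, that edge is 194 mm above the bench, and a steel tongue 20 mm wide sticks out 37 mm towards the robot, 115 mm from the axis.
- fixture_pad (a point): Centre of the top of the oval metal press pad (24 x 54 x 2 mm) at the front of the windowed cover, 110 mm from the hinge axis 6 mm out from the middle plane; moves with the cover (z out of its outer face, -x to its front edge). Pressing here takes 2 to 3 N until the hard stop; swinging the cover shut takes 1 to 3 N. Do not force or squeeze it (limit 60 N).
- board (a joint): How far the green circuit board in the fixture's well has been pushed down, in m: 0 to 0.002 at the start (standing proud), 0.008 fully home on its stop. It slides straight down without tipping wherever it is pushed, needs 3 to 4 N, and stays where it is left. Limit 60 N.
- board_can (a point): Centre of the top of the square aluminium shield can (34 x 34 mm) on the circuit board (72 x 100 mm, filling the well), a good place to push; 46 mm above the bench at joint value 0, 38 mm when home. 12 mm in front of the fixture's centre.
- spare: The other fixture, of the same make and size, but its cover is solid, with three ribs and no window. Fixed to the bench, origin as for the first fixture. The two may stand in either place, left or right.
- spare_cover (a joint): Angle of the solid cover, 0 latched shut; it has the same push latch and must stay shut.
- weight: Loose steel weight, a 44 mm disc 22 mm high with a 20 mm knob, 34 mm high in all; origin under its centre.
- flux: Loose clear plastic bottle, 38 mm across, 85 mm high; origin under its centre.
- driver: Loose screwdriver with black handle, 170 mm long, lying; origin under its middle.
- spare_board: Loose green circuit board 70 x 90 mm lying on the bench; origin under its centre.
- can: Loose plain aluminium cylinder 60 mm across, 50 mm high; origin under its centre.
- adapter: Loose grey plastic adapter block 40 x 40 x 28 mm; origin under its centre.
- block: Loose wooden block 50 x 30 x 22 mm; origin under its centre.

How it is judged:
By the outcome, as a careful person would: the job done as asked, in the order asked, and still so for the second after the job is handed in, with the robot touching nothing.
It also fails if it takes over 58 s, if anything falls off the work surface, if the arm or the gripper's body presses on something with over 40 N, if the wrist force passes 120 N, or if a joint passes its speed limit or range.

## Robot

A 6-joint arm with a two-finger parallel gripper is mounted at the origin on the work surface. World frame = base frame: x ahead of the robot, y to its left, z up, the work surface at z = 0. Lengths are in m, angles in degrees, forces in N, time in s.
With the tool pointing down it reaches from about 0.3 to 0.75 m from the base axis. Payload 8.5 kg.
Tool frame: the origin (TCP) lies between the finger pads; the fingertips stand 25 mm ahead of it and the grasp point (between the pads) lies 6 mm ahead of it; x points along the fingers, y is the direction in which the jaws open and shut, and the axes are right-handed (so a half turn about x gives the same grasp; the last joint's range is limited). The gripper opens to 85 mm and grips with 20 to 120 N. Pads are 22 mm wide; open, the fingers measure 114 mm over their backs; the gripper's body (76 mm by 85 mm) begins 54 mm behind the grasp point. The pads swing forward as they close: fully open they stand 13 mm farther back than shut.
Start: joints at [57.68, 21.807, 74.336, -0, 83.858, -12.336], TCP at [0.188, 0.517, 0.256] pointing down, gripper open.
Joint ranges: [-178.18, 178.18], [-50.72, 133.34], [12.68, 142.11], [-81.47, 261.47], [9.98, 163.14], [-165.26, 165.26]. Speed limits (degrees/s): [136.94, 136.94, 180, 180, 180, 180].

## Interface

Orientations are given as a 3x3 rotation matrix whose columns are the frame's x, y, z axes.
In Python, from rig import sensors, get_image, workorder gives the robot as it stands.
- The arm moves only by the tool arm_command, never from a script. Its argument "plan" is a list that holds one entry, the list of rows, each a list of 6 numbers: the shift along the tool's x, y, z in units of 25 mm (1.0 is 25 mm), then the turn, a rotation vector about the tool's x, y, z in units of 6 degrees (1.0 is 6 degrees). In form: [[[dx, dy, dz, ax, ay, az], ...]]. A call has 1 to 10 rows; each row is the pose to reach, as a shift and turn from the pose commanded when the call began, along the tool's axes at that moment; what a row does not reach only later rows make up. A row lasts 1/10 s, in which the tool goes at most 50 mm and 8.59 degrees, less where a joint would pass 70% of its speed; a pose out of reach is approached as far as the arm can. A call with a gripper value outside its range is refused whole. "jaw" is the closure, from 0 (fully open) to 1 (shut), set as the call begins (left out, the last holds). The fingers move at their own pace and stop on an object; "newtons" is the grip in N (left out, the last holds). Time passes only in rows, so rows that repeat a pose let the fingers close. It gives the time, the measured TCP pose, the force and the opening at its end, in the units of the state.
- sensors.observe(): the state, without advancing time (a new reading comes with each control period).
- get_image(name): name is "scene" or "top" or "wrist"; returns a dict with "img" (420x560x3 uint8, red, green, blue), "fx", "fy", "cx", "cy" (pixels), "dist" ([k1, k2, p1, p2, k3] as OpenCV has them; the pictures are not rectified), "T" (4x4, takes a point from camera to world coordinates). Camera axes: x right, y up, looking along -z (the intrinsics and any distortion apply to the point x, -y, -z); pixel columns grow to the right and rows downward; lengths in m; the calibration is good to about 2 mm. A picture is of the moment at which its call begins. There is no depth.
- workorder.close_job(): hands the job in, once; it reports no verdict.
The state is a dict: "time_s": time; "q": joint angles; "qvel": joint speeds; "joint_efforts": joint torques, N m; "position": TCP position; "tool_rot": TCP orientation; "ft_force": force on the tool from outside, world axes, zero at the start; "wrist_torque": the same for the moment, N m; "grip_width": finger opening in m.
Only numpy, scipy, OpenCV 4.12 (cv2) and the standard library are available. Lean on these libraries where they do the work, as an engineer would, in place of code of your own. Each camera call takes 0.05 s, during which the arm holds its last target. There are 200 camera calls.

## Working session

There is one attempt and no reset: what is moved stays moved. The work goes in short steps, Python scripts to look and compute and a tool call to move; the robot and the scene stay as the last step left them, time stands still between calls to the robot, and variables do not carry over. Pictures are saved under pics/ and viewed, about 8 in all and at most 12, crops included, and the job is handed in when it is done.

Besides the shell and the picture viewer there is one more tool, called after "Emit:" as name([rows], argument=value, ...), one row to a line, values as JSON. arm_command: Moves the arm, as the interface text tells. Its arguments: {"type":"object","properties":{"plan":{"type":"array","items":{"type":"array","items":{"type":"array","items":{"type":"number"}}}},"jaw":{"type":"number"},"newtons":{"type":"number"}},"required":["plan"]}

```bash
mkdir -p pics; cat > h.py <<'E'
import numpy as np, cv2
from rig import sensors, get_image, workorder
def save(name,fn):
    d=get_image(name); cv2.imwrite('pics/'+fn,d['img'][:,:,::-1]); np.save('pics/'+fn+'.npy',d,allow_pickle=True); return d
def K(d): return np.array([[d['fx'],0,d['cx']],[0,d['fy'],d['cy']],[0,0,1.]])
def ray(d,uv):
    p=cv2.undistortPoints(np.array(uv,float).reshape(-1,1,2),K(d),np.array(d['dist'],float)).reshape(-1,2)
    v=np.c_[p[:,0],-p[:,1],-np.ones(len(p))]@np.array(d['T'])[:3,:3].T
    return np.array(d['T'])[:3,3],v
def onz(d,uv,z):
    o,v=ray(d,uv); return o+v*((z-o[2])/v[:,2])[:,None]
def tri(d1,u1,d2,u2):
    o1,v1=ray(d1,u1);o2,v2=ray(d2,u2);out=[]
    for a,b in zip(v1,v2):
        s=np.linalg.lstsq(np.c_[a,-b],o2-o1,rcond=None)[0]
        p,q=o1+a*s[0],o2+b*s[1]; out.append(np.r_[(p+q)/2,np.linalg.norm(p-q)])
    return np.array(out)
def proj(d,P):
    T=np.array(d['T']); c=(np.atleast_2d(P)-T[:3,3])@T[:3,:3]; c=c*[1,-1,-1]
    return cv2.projectPoints(c.reshape(-1,1,3),np.zeros(3),np.zeros(3),K(d),np.array(d['dist'],float))[0].reshape(-1,2)
def load(fn): return np.load('pics/'+fn+'.npy',allow_pickle=True).item()
E
python3 - <<'E'
from h import *
np.set_printoptions(precision=3,suppress=True)
a=save('scene','s1.png');b=save('top','t1.png')
for d in(a,b):print(np.array(d['T']),d['fx'])
s=sensors.observe();print(s['time_s'],s['position'],s['tool_rot'],s['ft_force'],s['grip_width'])
E
```

```text
[[ 0.613 -0.598  0.517  1.149]
 [ 0.79   0.463 -0.401 -0.523]
 [ 0.001  0.654  0.756  1.066]
 [ 0.     0.     0.     1.   ]] 465.4697204604406
[[-0.015  0.981 -0.195  0.281]
 [-1.    -0.012  0.021  0.006]
 [ 0.019  0.196  0.98   1.006]
 [ 0.     0.     0.     1.   ]] 422.5168068672253
0.1 [0.188 0.517 0.256] [[-0.001  0.342  0.94 ]
 [-0.001  0.94  -0.342]
 [-1.    -0.001 -0.   ]] [ 0.26  -0.785 -0.376] 0.0853738079541615
```

View pics/s1.png

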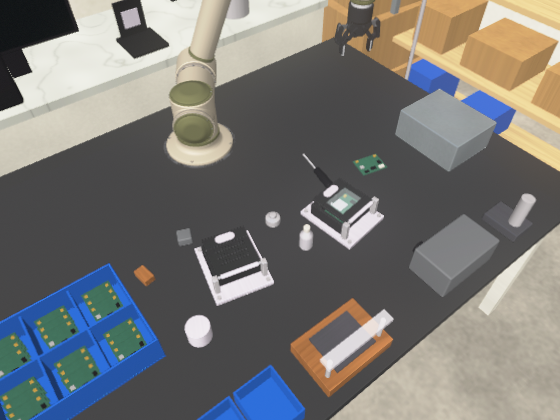

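View pics/t1.png

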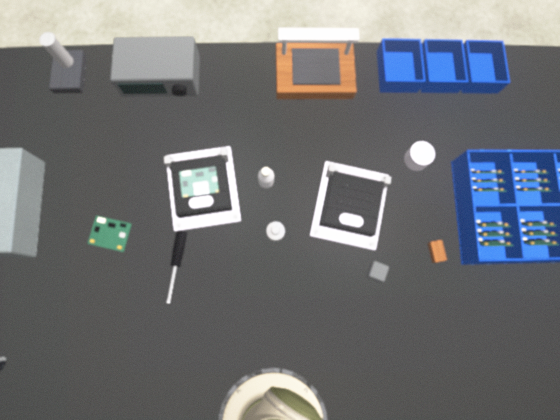

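The windowed fixture is on the left (+y): its pad is at (201,202) in the top view and (331,191) in the scene view. The solid-cover fixture is on the right, at (350,205) in the top view. The driver lies in front of the windowed one, and the flux bottle and weight stand to its right.

```bash
python3 - <<'E'
from h import *
np.set_printoptions(precision=4,suppress=True)
a=load('s1.png');b=load('t1.png')
def comps(d,x0,y0,x1,y1,th):
    g=d['img'][y0:y1,x0:x1].astype(int); m=((g.min(2)>th)&(np.ptp(g,axis=2)<40)).astype(np.uint8)
    cs,_=cv2.findContours(m,cv2.RETR_LIST,cv2.CHAIN_APPROX_NONE,offset=(x0,y0))
    for c in cs:
        if cv2.contourArea(c)>30:
            r=cv2.minAreaRect(c);M=cv2.moments(c);print(cv2.contourArea(c),(M['m10']/M['m00'],M['m01']/M['m00']),r)
    return cs
comps(b,150,130,255,240,150); print(); comps(a,295,175,390,245,170)
# pad
cs=max([c for c in comps(b,185,193,220,210,150)],key=cv2.contourArea)
cc=comps(a,322,183,342,198,150)
# plate
g=b['img'][130:240,150:250].astype(int);m=(g.min(2)>150).astype(np.uint8);n,l,st,ce=cv2.connectedComponentsWithStats(m)
i=1+st[1:,4].argmax();pts=np.argwhere(l==i)[:,::-1]+[150,130]
W=onz(b,pts,0.014)[:,:2].astype(np.float32); r=cv2.minAreaRect(W*1000);print('plate',r)
for z in(.074,):print('pad',onz(b,[(201,202)],z),onz(a,[(331,191)],z))
print(tri(b,[(201,202)],a,[(331,191)]))
for n,uv in dict(driver_tip=(169,301),driver_end=(181,234),flux=(266,178),weight=(276,231)).items():print(n,onz(b,[uv],.02))
E
python3 - <<'E'
import cv2
t=cv2.imread('pics/t1.png')[125:245,150:250];s=cv2.imread('pics/s1.png')[165:255,290:390]
t=cv2.resize(t,(480,576),interpolation=2);s=cv2.resize(s,(320,288),interpolation=2)
import numpy as np;o=np.zeros((576,800,3),'u1');o[:,:480]=t;o[:288,480:]=s;cv2.imwrite('pics/c1.png',o)
E
```

```text
1176.5 (198.90692732681683, 186.17608726448503) ((199.3448944091797, 188.05235290527344), (39.381752014160156, 37.46415328979492), 83.8844985961914)
1941.5 (205.30732251695423, 192.03948836810025) ((201.7999725341797, 188.10000610351562), (77.64032745361328, 69.1550521850586), 81.8698959350586)

160.0 (305.3177083333333, 235.53125) ((305.5, 234.0), (20.0, 11.0), 90.0)
147.5 (356.683615819209, 220.22485875706212) ((355.9076843261719, 220.29513549804688), (8.843421936035156, 41.51814270019531), 39.17366027832031)
109.5 (339.25722983257225, 204.34094368340942) ((338.7500305175781, 203.75003051757812), (13.435027122497559, 11.31370735168457), 45.0)
1236.5 (350.1609381318237, 223.37862245585654) ((342.9508056640625, 222.69290161132812), (44.546836853027344, 81.29642486572266), 83.75808715820312)
86.5 (330.4470134874759, 190.4701348747591) ((330.45123291015625, 190.43902587890625), (7.183993816375732, 15.773550987243652), 51.34019088745117)
317.0 (199.77865404837013, 200.11251314405888) ((199.0, 200.5), (15.0, 28.0), 90.0)
93.5 (330.22816399286984, 190.57397504456324) ((330.25, 190.24998474121094), (7.77817440032959, 15.55634880065918), 45.0)
plate ((542.3295288085938, 164.61978149414062), (194.36952209472656, 167.33094787597656), 8.127409934997559)
pad [[0.4924 0.1558 0.074 ]] [[0.497  0.1564 0.074 ]]
[[0.494  0.1576 0.0701 0.0028]]
driver_tip [[0.2734 0.2337 0.02  ]]
driver_end [[0.428  0.2101 0.02  ]]
flux [[0.5623 0.0087 0.02  ]]
weight [[ 0.4324 -0.0136  0.02  ]]
```

View pics/c1.png

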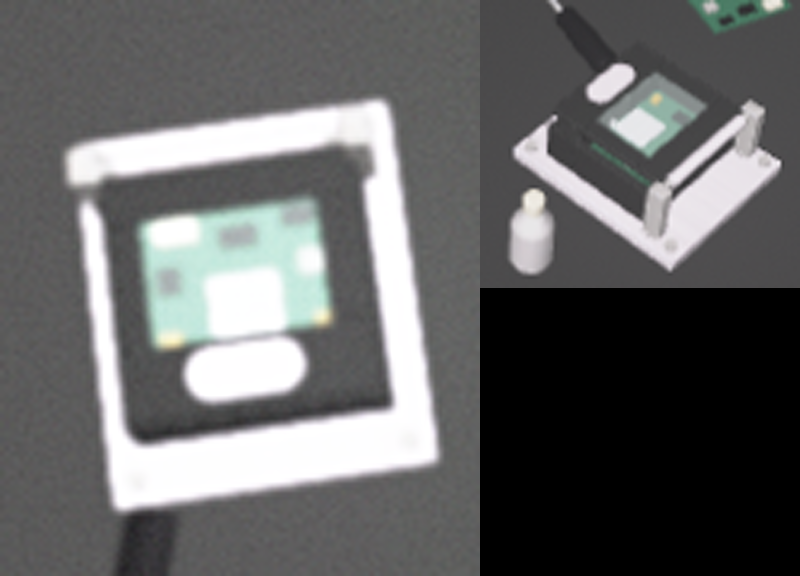

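```bash
cat > mv.py <<'E'
from h import *
from scipy.spatial.transform import Rotation as R
C=np.array([.5425,.1646]); YAW=np.radians(8.1)
fx=np.array([np.cos(YAW),np.sin(YAW),0]); fy=np.array([-np.sin(YAW),np.cos(YAW),0])
def W(x,y,z): return np.r_[C,0]+fx*x*1e-3+fy*y*1e-3+np.r_[0,0,z*1e-3]
def fixt(p): q=np.array(p)-np.r_[C,0]; return np.array([q@fx,q@fy,q[2]])*1e3
def units(pts,tilt=0):
    """tip targets (fixture mm) -> rows; tilt deg: tool top leans to robot"""
    s=sensors.observe(); Rc=np.array(s['tool_rot']); p=np.array(s['position'])
    t=np.radians(tilt); tx=np.sin(t)*fx-np.cos(t)*np.array([0,0,1]); Rt=np.c_[tx,fy,np.cross(tx,fy)]
    rv=R.from_matrix(Rc.T@Rt).as_rotvec(degrees=True)/6
    for q in pts: print(q,np.round(np.r_[Rc.T@(W(*q)-.025*tx-p)/.025,rv],2).tolist())
def st():
    s=sensors.observe(); print('t',s['time_s'],'tip',fixt(np.array(s['position'])+.025*np.array(s['tool_rot'])[:,0]).round(1),'F',np.round(s['ft_force'],1),'q',np.round(s['q'],0),'w',round(s['grip_width'],4))
E
python3 -c "
from mv import *
st();units([(-50,0,130)])"
```

```text
t 0.1 tip [-301.5  398.5  230.8] F [ 0.3 -0.8 -0.4] q [ 58.  22.  74.   0.  84. -12.] w 0.0854
(-50, 0, 130) [4.04, -9.32, 16.38, -4.68, -0.01, 0.01]
```

Emit:
arm_command([
  [[4.0,-9.3,16.4,-4.7,0,0],[4.0,-9.3,16.4,-4.7,0,0],[4.0,-9.3,16.4,-4.7,0,0],[4.0,-9.3,16.4,-4.7,0,0],[4.0,-9.3,16.4,-4.7,0,0],[4.0,-9.3,16.4,-4.7,0,0],[4.0,-9.3,16.4,-4.7,0,0],[4.0,-9.3,16.4,-4.7,0,0],[4.0,-9.3,16.4,-4.7,0,0],[4.0,-9.3,16.4,-4.7,0,0]],
], jaw=1, newtons=40)

```text
time_s: 1.1
position: [0.4948, 0.1563, 0.1557]
tool_rot: [[-0.0, -0.142, 0.99], [-0.0, 0.99, 0.142], [-1.0, 0.0, -0.0]]
ft_force: [0.5, 0.7, -0.4]
grip_width: 0.0002
```

Emit:
arm_command([
  [[0,0,0,0,0,0],[0,0,0,0,0,0],[0,0,0,0,0,0],[0,0,0,0,0,0]],
])

```text
time_s: 1.5
position: [0.4931, 0.1593, 0.1566]
tool_rot: [[0.0, -0.145, 0.989], [0.0, 0.989, 0.145], [-1.0, 0.0, 0.0]]
ft_force: [0.4, 0.2, -0.1]
grip_width: -0.0002
```

```bash
python3 -c "
from mv import *
st();d=save('wrist','w1.png');T=np.array(d['T']);print(fixt(T[:3,3]),proj(d,[W(-50,0,74),W(-12,0,46),W(-68,60,72),W(-68,-60,72)]));units([(-50,0,80),(-50,0,67)])"
```

```text
t 1.5 tip [-49.6   1.7 131.6] F [ 0.4  0.2 -0.1] q [  5.  24.  88.   0.  67. -94.] w -0.0002
[-116.9270475     1.45754762  273.76740988] [[281.0496022  223.08057041]
 [281.23369573 259.19031624]
 [375.9620461  195.39421451]
 [186.41341417 194.54414823]]
(-50, 0, 80) [2.07, -0.07, -0.02, 0.04, 0.0, -0.0]
(-50, 0, 67) [2.59, -0.07, -0.02, 0.04, 0.0, -0.0]
```

View pics/w1.png

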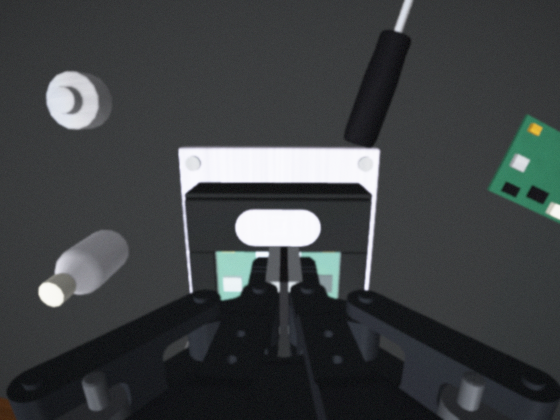

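The wrist view shows the pad at (278,227), against a prediction of (281,223), so the pose is good to about 2 mm. Next I press, and stop on force.

Emit:
arm_command([
  [[1.0,-0.05,0,0,0,0],[2.0,-0.1,0,0,0,0],[2.2,-0.1,0,0,0,0],[2.3,-0.1,0,0,0,0],[2.36,-0.1,0,0,0,0],[2.42,-0.1,0,0,0,0],[2.48,-0.1,0,0,0,0],[2.48,-0.1,0,0,0,0]],
])

```text
time_s: 2.35
position: [0.4945, 0.156, 0.0947]
tool_rot: [[0.001, -0.143, 0.99], [0.0, 0.99, 0.143], [-1.0, 0.0, 0.001]]
ft_force: [-1.3, 1.2, 2.0]
grip_width: -0.0002
```

```bash
python3 -c "
from mv import *
st()"
```

```text
t 2.35 tip [-48.7  -1.8  69.7] F [-1.3  1.2  2. ] q [  4.  29.  93.   0.  58. -94.] w -0.0002
```

Emit:
arm_command([
  [[0.05,0,0,0,0,0],[0.1,0,0,0,0,0],[0.14,0,0,0,0,0],[0.14,0,0,0,0,0]],
])

```text
time_s: 2.75
position: [0.4945, 0.1559, 0.0925]
tool_rot: [[0.002, -0.143, 0.99], [0.0, 0.99, 0.143], [-1.0, -0.0, 0.002]]
ft_force: [-5.9, 1.6, 19.0]
grip_width: -0.0001
```

Hard stop at tip height 67.5 mm with 19 N. Letting go, back and up.

Emit:
arm_command([
  [[-0.4,0,0,0,0,0],[-1.2,0,-0.8,0,0,0],[-2.4,0,-2,0,0,0],[-3.6,0,-3,0,0,0],[-5,0,-4,0,0,0],[-5,0,-4,0,0,0],[-5,0,-4,0,0,0],[-5,0,-4,0,0,0],[-5,0,-4,0,0,0],[-5,0,-4,0,0,0]],
])

```text
time_s: 3.75
position: [0.3954, 0.1414, 0.2149]
tool_rot: [[-0.002, -0.143, 0.99], [-0.0, 0.99, 0.143], [-1.0, 0.0, -0.002]]
ft_force: [-0.6, 0.7, -0.2]
grip_width: 0.0002
```

Emit:
arm_command([
  [[0,0,0,0,0,0],[0,0,0,0,0,0],[0,0,0,0,0,0],[0,0,0,0,0,0],[0,0,0,0,0,0],[0,0,0,0,0,0],[0,0,0,0,0,0],[0,0,0,0,0,0],[0,0,0,0,0,0],[0,0,0,0,0,0]],
])

```text
time_s: 4.75
position: [0.3952, 0.1415, 0.2158]
tool_rot: [[0.0, -0.143, 0.99], [0.0, 0.99, 0.143], [-1.0, 0.0, 0.0]]
ft_force: [-0.7, -1.5, 0.0]
grip_width: 0.0
```

```bash
python3 -c "
from mv import *
st();d=save('wrist','w2.png');e=save('scene','s2.png')
print(proj(d,[W(-12,0,45),W(80,0,194)]),proj(e,[W(83,60,194),W(83,-60,194)]))
s=cv2.imread('pics/s2.png')[130:250,280:400];o=np.zeros((420,800,3),'u1');o[:315,:420]=cv2.resize(cv2.imread('pics/w2.png'),(420,315));o[:380,420:]=cv2.resize(s,(380,380));cv2.imwrite('pics/c2.png',o)
units([(-14,0,130),(-14,0,60)],10);units([(-14,0,130)],0)"
```

```text
t 4.75 tip [-149.1   -2.1  190.8] F [-0.7 -1.5  0. ] q [  3.  11.  97.   0.  72. -95.] w 0.0
[[285.44939783 323.63367785]
 [285.67149645 547.08104896]] [[386.69726151 172.61433472]
 [358.62292322 196.50403518]]
(-14, 0, 130) [2.45, 0.08, 5.23, 0.02, -1.67, -0.0]
(-14, 0, 60) [5.25, 0.08, 5.23, 0.02, -1.67, -0.0]
(-14, 0, 130) [2.43, 0.08, 5.4, 0.02, -0.0, 0.0]
```

View pics/c2.png

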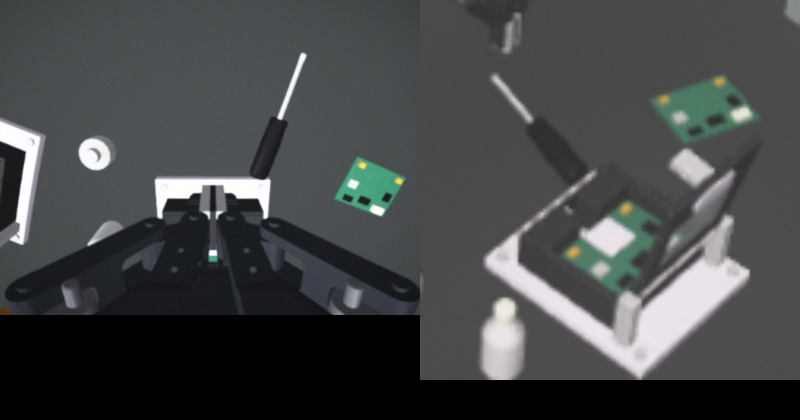

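The cover is fully open: its top corner is at (758,140) in the crop, against (758,135) predicted for 1.75 rad. The can is visible at (608,237). Next I go in with a 10° lean to stay clear of the tongue.

```bash
python3 -c "
from mv import *
e=load('s2.png');print(fixt(onz(e,[(280+188/380*120,130+237/380*120)],.045)[0]))
units([(-10,0,120),(-10,0,55)],10)"
```

```text
[-8.67184733 -4.74381295 45.        ]
(-10, 0, 120) [2.85, 0.08, 5.39, 0.02, -1.67, -0.0]
(-10, 0, 55) [5.45, 0.08, 5.39, 0.02, -1.67, -0.0]
```

Emit:
arm_command([
  [[0.5,0.04,2,0,-0.8,0],[1.4,0.04,3.7,0,-1.67,0],[2.85,0.04,5.4,0,-1.67,0],[3.8,0.04,5.4,0,-1.67,0],[4.8,0.04,5.4,0,-1.67,0],[5.45,0.04,5.4,0,-1.67,0],[5.45,0.04,5.4,0,-1.67,0],[5.45,0.04,5.4,0,-1.67,0]],
])

```text
time_s: 5.65
position: [0.529, 0.1618, 0.08]
tool_rot: [[0.172, -0.143, 0.975], [0.025, 0.99, 0.141], [-0.985, -0.0, 0.174]]
ft_force: [-0.2, 0.9, 0.4]
grip_width: 0.0001
```

```bash
python3 -c "
from mv import *
st();units([(-10,0,45),(-10,0,40),(-10,0,38)],10)"
```

```text
t 5.65 tip [-9.5 -0.9 55.4] F [-0.2  0.9  0.4] q [  4.  30.  95.   1.  45. -94.] w 0.0001
(-10, 0, 45) [0.4, 0.04, -0.09, 0.02, 0.01, -0.0]
(-10, 0, 40) [0.6, 0.04, -0.13, 0.02, 0.01, -0.0]
(-10, 0, 38) [0.68, 0.04, -0.14, 0.02, 0.01, -0.0]
```

Emit:
arm_command([
  [[0.15,0,-0.03,0,0,0],[0.3,0,-0.06,0,0,0],[0.4,0,-0.08,0,0,0],[0.5,0,-0.1,0,0,0],[0.56,0,-0.11,0,0,0],[0.62,0,-0.12,0,0,0],[0.62,0,-0.12,0,0,0]],
])

```text
time_s: 6.35
position: [0.5287, 0.1617, 0.0639]
tool_rot: [[0.173, -0.143, 0.975], [0.025, 0.99, 0.141], [-0.985, -0.0, 0.175]]
ft_force: [1.3, 1.1, 2.9]
grip_width: -0.0003
```

Emit:
arm_command([
  [[0.04,0,0,0,0,0],[0.08,0,0,0,0,0],[0.08,0,0,0,0,0]],
])

```text
time_s: 6.65
position: [0.5288, 0.1618, 0.0633]
tool_rot: [[0.174, -0.143, 0.974], [0.025, 0.99, 0.141], [-0.985, -0.0, 0.175]]
ft_force: [-5.9, -1.0, 18.3]
grip_width: -0.0002
```

```bash
python3 -c "
from mv import *
st()"
```

```text
t 6.65 tip [-9.6 -0.8 38.7] F [-5.9 -1.  18.3] q [  4.  32.  96.   1.  43. -94.] w -0.0002
```

Hard stop at 18 N, at home height. Backing out.

Emit:
arm_command([
  [[-1,0,0,0,0,0],[-3,0,0,0,0,0],[-4.5,0,-0.5,0,0,0],[-6,0,-1,0,0.8,0],[-8,0,0,0,1.67,0],[-8.6,0,0.8,0,1.67,0],[-8.6,0,0.8,0,1.67,0],[-8.6,0,0.8,0,1.67,0],[-8.6,0,0.8,0,1.67,0]],
])

```text
time_s: 7.55
position: [0.5102, 0.1592, 0.2754]
tool_rot: [[-0.004, -0.143, 0.99], [-0.0, 0.99, 0.143], [-1.0, 0.0, -0.004]]
ft_force: [0.2, 0.0, 0.2]
grip_width: 0.0001
```

```bash
python3 -c "
from mv import *
st();e=save('scene','s3.png');d=save('wrist','w3.png')
s=e['img'][130:250,280:400,::-1];o=np.zeros((420,800,3),'u1');o[:315,:420]=cv2.resize(d['img'][:,:,::-1],(420,315));o[:380,420:]=cv2.resize(s,(380,380));cv2.imwrite('pics/c3.png',o)
units([(60,0,240),(115,0,235),(115,0,172)],0)"
```

```text
t 7.55 tip [-32.9  -0.8 250.4] F [0.2 0.  0.2] q [  5.  20.  75.   0.  86. -94.] w 0.0001
(60, 0, 240) [0.42, 0.03, 3.7, 0.02, -0.03, -0.0]
(115, 0, 235) [0.62, 0.02, 5.9, 0.02, -0.03, -0.0]
(115, 0, 172) [3.14, 0.02, 5.91, 0.02, -0.03, -0.0]
```

View pics/c3.png

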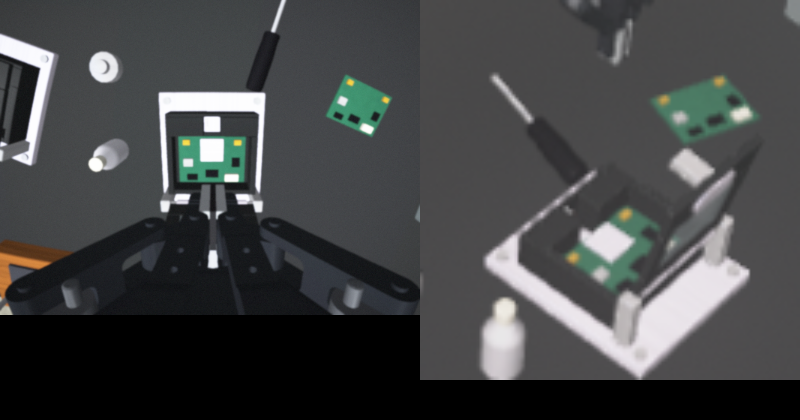

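The board is down: its can sits lower than before, at (607,240) in the crop, and the cover is still open. Going over the top and behind the cover.

Emit:
arm_command([
  [[0.3,0,2,0,0,0],[0.4,0,4,0,0,0],[0.6,0,5.9,0,0,0],[0.7,0,6,0,0,0],[1.8,0,6,0,0,0],[3.1,0,6,0,0,0],[3.1,0,6,0,0,0],[3.1,0,6,0,0,0]],
])

```text
time_s: 8.45
position: [0.6593, 0.1807, 0.2001]
tool_rot: [[-0.001, -0.143, 0.99], [-0.0, 0.99, 0.143], [-1.0, -0.0, -0.001]]
ft_force: [0.4, 0.9, 1.0]
grip_width: -0.0001
```

```bash
python3 -c "
from mv import *
st();units([(100,0,175),(90,0,178),(77,0,179),(58,0,177),(39,0,173),(21,0,166),(-2.5,0,150),(-21,0,128),(-39,0,104),(-47,0,84),(-48,0,76)])"
```

```text
t 8.45 tip [117.9  -0.6 175.1] F [0.4 0.9 1. ] q [  5.  38.  55.  -0.  87. -93.] w -0.0001
(100, 0, 175) [0.0, 0.02, -0.72, 0.02, -0.01, 0.0]
(90, 0, 178) [-0.12, 0.03, -1.12, 0.02, -0.01, 0.0]
(77, 0, 179) [-0.16, 0.03, -1.64, 0.02, -0.01, 0.0]
(58, 0, 177) [-0.08, 0.03, -2.4, 0.02, -0.01, 0.0]
(39, 0, 173) [0.09, 0.03, -3.16, 0.02, -0.01, 0.0]
(21, 0, 166) [0.37, 0.03, -3.88, 0.02, -0.01, 0.0]
(-2.5, 0, 150) [1.01, 0.03, -4.82, 0.02, -0.01, 0.0]
(-21, 0, 128) [1.89, 0.03, -5.56, 0.02, -0.01, 0.0]
(-39, 0, 104) [2.85, 0.04, -6.27, 0.02, -0.01, 0.0]
(-47, 0, 84) [3.65, 0.04, -6.59, 0.02, -0.01, 0.0]
(-48, 0, 76) [3.97, 0.04, -6.63, 0.02, -0.01, 0.0]
```

Emit:
arm_command([
  [[0,0,-0.4,0,0,0],[0,0,-0.7,0,0,0],[-0.06,0,-0.9,0,0,0],[-0.1,0,-1.15,0,0,0],[-0.15,0,-1.4,0,0,0],[-0.15,0,-1.65,0,0,0],[-0.12,0,-2.0,0,0,0],[-0.08,0,-2.4,0,0,0]],
])

```text
time_s: 9.25
position: [0.5998, 0.172, 0.2016]
tool_rot: [[0.001, -0.143, 0.99], [0.0, 0.99, 0.143], [-1.0, -0.0, 0.001]]
ft_force: [2.8, -0.2, 0.5]
grip_width: -0.0
```

Emit:
arm_command([
  [[0.08,0,-0.4,0,0,0],[0.17,0,-0.76,0,0,0],[0.3,0,-1.12,0,0,0],[0.45,0,-1.48,0,0,0],[0.75,0,-1.95,0,0,0],[1.09,0,-2.42,0,0,0]],
])

```text
time_s: 9.85
position: [0.5399, 0.1634, 0.1743]
tool_rot: [[0.001, -0.143, 0.99], [0.0, 0.99, 0.143], [-1.0, -0.0, 0.001]]
ft_force: [2.9, 1.0, 0.7]
grip_width: 0.0004
```

```bash
python3 -c "
from mv import *
st();e=save('scene','s4.png');cv2.imwrite('pics/c4.png',cv2.resize(e['img'][110:250,270:410,::-1],(420,420)))
units([(-21,0,128),(-39,0,104),(-47,0,84),(-48,0,76),(-48,0,67)])"
```

```text
t 9.85 tip [ -2.7  -0.8 149.3] F [2.9 1.  0.7] q [  5.  27.  80.   0.  73. -93.] w 0.0004
(-21, 0, 128) [0.79, 0.03, -0.64, 0.02, -0.03, -0.0]
(-39, 0, 104) [1.75, 0.03, -1.36, 0.02, -0.03, -0.0]
(-47, 0, 84) [2.56, 0.03, -1.67, 0.02, -0.03, -0.0]
(-48, 0, 76) [2.88, 0.03, -1.71, 0.02, -0.03, -0.0]
(-48, 0, 67) [3.24, 0.03, -1.71, 0.02, -0.03, -0.0]
```

View pics/c4.png

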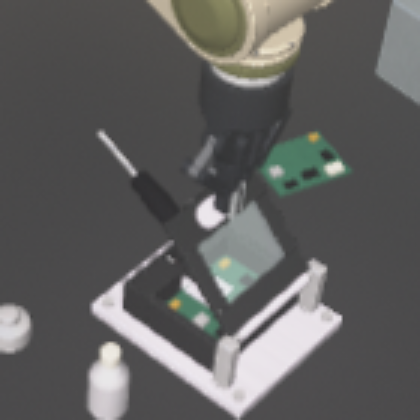

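The cover is about half closed, with the fingertips on its pad at (212,212) in the crop. Continuing along the arc.

Emit:
arm_command([
  [[0.35,0,-0.33,0,0,0],[0.79,0,-0.64,0,0,0],[1.25,0,-1.02,0,0,0],[1.75,0,-1.36,0,0,0],[2.2,0,-1.55,0,0,0],[2.56,0,-1.67,0,0,0],[2.75,0,-1.71,0,0,0],[2.88,0,-1.71,0,0,0],[2.98,0,-1.71,0,0,0],[3.06,0,-1.71,0,0,0]],
])

```text
time_s: 10.9
position: [0.4979, 0.1574, 0.0976]
tool_rot: [[-0.001, -0.143, 0.99], [-0.0, 0.99, 0.143], [-1.0, 0.0, -0.001]]
ft_force: [-1.9, -0.1, 1.9]
grip_width: -0.0001
```

Emit:
arm_command([
  [[0.06,0,0,0,0,0],[0.12,0,0,0,0,0],[0.18,0,0,0,0,0],[0.23,0,0,0,0,0],[0.23,0,0,0,0,0]],
])

```text
time_s: 11.4
position: [0.498, 0.1574, 0.0929]
tool_rot: [[0.0, -0.143, 0.99], [-0.0, 0.99, 0.143], [-1.0, -0.0, 0.0]]
ft_force: [-5.5, -0.7, 11.7]
grip_width: 0.0002
```

```bash
python3 -c "
from mv import *
st()"
```

```text
t 11.4 tip [-45.   -0.9  67.9] F [-5.5 -0.7 11.7] q [  5.  30.  92.  -0.  58. -94.] w 0.0002
```

Emit:
arm_command([
  [[0.05,0,0,0,0,0],[0.05,0,0,0,0,0]],
])

```text
time_s: 11.6
position: [0.4981, 0.1574, 0.0926]
tool_rot: [[0.001, -0.143, 0.99], [-0.0, 0.99, 0.143], [-1.0, -0.0, 0.001]]
ft_force: [-8.7, -1.7, 21.6]
grip_width: -0.0001
```

Emit:
arm_command([
  [[-0.2,0,0,0,0,0],[-0.5,0,0,0,0,0],[-1,0,0,0,0,0],[-2,0,-1,0,0,0],[-4,0,-2.5,0,0,0],[-5,0,-4,0,0,0],[-5,0,-5,0,0,0],[-5,0,-5,0,0,0],[-5,0,-5,0,0,0],[-5,0,-5,0,0,0]],
])

```text
time_s: 12.6
position: [0.3754, 0.1395, 0.2155]
tool_rot: [[0.0, -0.143, 0.99], [0.0, 0.99, 0.143], [-1.0, 0.0, 0.0]]
ft_force: [0.2, -0.1, 0.2]
grip_width: -0.0001
```

Emit:
arm_command([
  [[0,0,0,0,0,0],[0,0,0,0,0,0],[0,0,0,0,0,0],[0,0,0,0,0,0],[0,0,0,0,0,0],[0,0,0,0,0,0],[0,0,0,0,0,0],[0,0,0,0,0,0],[0,0,0,0,0,0],[0,0,0,0,0,0]],
])

```text
time_s: 13.6
position: [0.3744, 0.1395, 0.2158]
tool_rot: [[0.0, -0.143, 0.99], [-0.0, 0.99, 0.143], [-1.0, -0.0, 0.0]]
ft_force: [-0.1, -0.5, -0.6]
grip_width: 0.0001
```

```bash
python3 -c "
from mv import *
st();e=save('scene','s5.png');b=save('top','t5.png')
def cen(d,x0,y0,x1,y1):
    g=d['img'][y0:y1,x0:x1].astype(int);m=(g.min(2)>150).astype('u1');n,l,s,c=cv2.connectedComponentsWithStats(m);i=1+s[1:,4].argmax();return c[i]+[x0,y0]
for w in('s1.png','s5.png'):print(cen(load(w),322,183,342,198))
for p,q in(('s1.png','s5.png'),('t1.png','t5.png')):
    A,B=load(p)['img'],load(q)['img'];D=cv2.absdiff(A,B).max(2);n,l,s,c=cv2.connectedComponentsWithStats((cv2.medianBlur(D,3)>40).astype('u1'));print(p,[x.tolist() for x in s[1:] if x[4]>15])
o=np.zeros((420,840,3),'u1');o[:,:420]=cv2.resize(e['img'][110:250,270:410,::-1],(420,420));o[:,420:]=cv2.resize(b['img'][130:270,140:280,::-1],(420,420));cv2.imwrite('pics/c5.png',o[:,:800])"
```

```text
t 13.6 tip [-170.    -1.2  190.8] F [-0.1 -0.5 -0.6] q [  3.   9. 100.  -0.  71. -95.] w 0.0001
[330.23423423 190.55855856]
[330.22727273 190.51818182]
s1.png [[199, 0, 7, 18, 66], [181, 0, 154, 120, 5551], [242, 0, 54, 31, 491], [335, 0, 45, 51, 1337], [273, 16, 25, 26, 343], [272, 19, 6, 4, 18], [342, 46, 3, 10, 18], [160, 104, 16, 20, 148], [178, 114, 34, 30, 698], [286, 117, 7, 9, 25], [171, 132, 7, 8, 27], [301, 134, 4, 9, 21], [335, 199, 12, 5, 20]]
t1.png [[87, 192, 135, 228, 22438], [220, 236, 5, 5, 21], [0, 356, 6, 5, 24], [265, 386, 52, 34, 496], [263, 403, 42, 17, 320], [224, 412, 17, 8, 120], [241, 416, 11, 4, 35]]
```

View pics/c5.png

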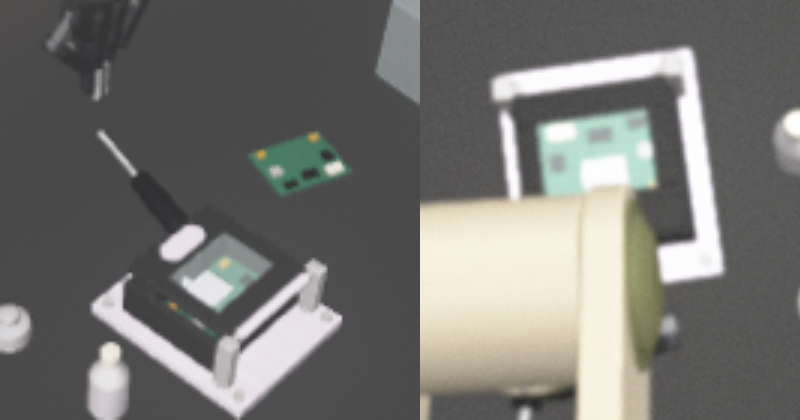

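The pad is back at its latched pixel (330.2,190.5). The only scene change outside the robot is the lower can, and the loose things and the solid cover are unmoved. Handing in.

```bash
python3 -c "
from rig import workorder
print(workorder.close_job())"
```

```text
the job is handed in; nothing more can be done
None
```

The job is done and handed in at about 13.7 s on the robot's clock (limit 58 s). I pressed the windowed cover to its stop (19 N) and let go, and it swung fully open. I then pushed the board down by its shield can to a hard stop (18 N). Finally I brought the cover over from behind and pressed it to its stop (22 N), and it stayed shut on its own.

**Last checks:**
- **Cover:** two seconds after I let go, its pad was back within 0.1 pixel of its starting position, so it is latched. The arm was clear, with no force on it.
- **Board:** it stopped at about 37–39 mm, matching its home height of 38 mm. The after picture shows it lower than at the start. I did not measure its final height separately.
- **Rest of the scene:** in the scene camera picture, the only change apart from the robot was the lower board. The loose things were in place and the solid cover still shut. In the last top view the arm hid part of the bench, so that check rests on the scene view there.

Nothing failed, and no checks disagreed beyond a few millimetres of position scatter.

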